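# Set the hotplate dial to its first click

## Task

Switch the hotplate on low under the kettle: with a fingertip on the big knurled dial, turn it clockwise (seen from above) from the red off bar until it clicks into the next setting, with its white line at the single dot. Leave it there, not short of it and not on at the two dots, and take the hand away. Nothing is to be gripped or lifted, and the kettle and the things standing about must stay where they are.

Things in the scene. Friction and masses are not known exactly. Their poses are not given: they have to be found in the camera images.
- dial (a joint): angle of the dial, rad, growing clockwise seen from above. Three sprung detents: 0 = off (red bar), 0.70 = low (single dot), 1.40 = high (two dots); end stops at -0.15 and 1.55. Let go in between, it snaps to the nearest one (it tips over at about 0.35 and 1.05). It starts at or near off. Getting over the hump takes about 0.08 N m
- dial_top (a point): centre of the dial's flat top, 63 mm above the worktop, z up. Black disc 100 mm across, 18 mm thick, lying flat, ridged round its rim; a white line on top runs out to the rim. It is sprung: pressed, it sinks at most 5 mm (3 N at first, 11 N at the bottom). About 7 N pressed on the top 30 to 40 mm from the axis drags it round
- hotplate: hotplate, white with dark top, 240 (x) by 430 (y) by 38 mm, fixed. Origin on the dial's axis at worktop height; x to its back, y to its left; body from y = +0.07 to -0.36. Round black cooking plate with the kettle centred at y = -0.26. Marks 82 mm from the dial's axis: single white dot towards +x, red off bar 40 degrees to its left, two white dots 40 degrees to its right
- kettle: steel stove kettle, loose, standing on the cooking plate, 194 by 235 mm and 162 mm high (its top 207 mm above the worktop); origin under its middle. Not to be disturbed
- mug: purple mug, 84 mm wide (123 mm with handle), 100 mm high, loose; origin at the centre of its foot. Not to be disturbed
- salt: salt shaker, 44 mm across, 90 mm high, loose; origin at the centre of its foot. Not to be disturbed
- spice: spice jar with dark cap, 44 mm across, 105 mm high, loose; origin at the centre of its foot. Not to be disturbed
- green: white bottle with green bands, 61 mm across, 96 mm high, loose; origin at the centre of its foot. Not to be disturbed

How it is judged:
On the way:
1. the fingers turn the dial out of the off position (value of joint dial above 0.25 rad and contact force between the fingers and hotplate above 0.5 N), for 0.02 s.
At the end, for the whole second after the job is handed in: The dial rests in the low detent (0.70 rad, give or take 0.10), still and released; the kettle is within 15 mm and each loose bystander within 20 mm of where it stood (value of joint dial between 0.6 and 0.8 rad and velocity of joint dial between -0.05 and 0.05 rad/s and distance of kettle from where it was at the start of the episode below 0.015 m and distance of each of mug, salt, spice, green from where it was at the start of the episode below 0.02 m); the robot touches nothing.
It fails at once if the kettle is pushed, lifted or tipped (15 mm or 0.2 rad) (distance of kettle from where it was at the start of the episode above 0.015 m or angle between kettle's own z axis and vertical above 0.2 rad).
It fails at once if a bystander is moved or lifted (20 mm) or knocked over (distance of any of mug, salt, spice, green from where it was at the start of the episode above 0.02 m or angle between any of mug, salt, spice, green's own z axis and vertical above 0.3 rad).
It also fails if it takes over 35 s, if anything falls off the work surface, if the arm or the gripper's body presses on something with over 40 N, if the wrist force passes 120 N, or if a joint passes its speed limit or range.

## Robot

A 6-joint arm with a two-finger parallel gripper is mounted at the origin on a cart in front of the work surface, level with it; the furniture and walls round the work are solid. World frame = base frame: x ahead of the robot, y to its left, z up, the work surface at z = 0. Lengths are in m, angles in rad, forces in N, time in s.
With the tool pointing down it reaches from about 0.325 to 0.775 m from the base axis. Payload 5.5 kg.
Tool frame: the origin (TCP) lies at the very end of the fingers, on their centre line; the grasp point (between the pads) lies 19 mm behind it (robot.grasp_offset is the distance from the TCP to the grasp point, in m); z points along the fingers, y is the line along which they close (so a half turn about z gives the same grasp; the last joint's range is limited). The gripper opens to 88 mm and grips with 3 to 60 N. Pads are 20 mm wide; open, the fingers measure 115 mm over their backs; the gripper's body (75 mm by 178 mm) begins 61 mm behind the grasp point.
Start: joints at [1.093, 0.091, 1.231, -0, 1.82, -0.057], TCP at [0.245, 0.548, 0.223] pointing down, gripper open.
Joint ranges: [-2.87, 2.87], [-0.86, 2.18], [0.17, 2.46], [-1.51, 4.65], [0.06, 2.69], [-2.65, 2.65]. Speed limits (rad/s): [2.57, 2.57, 3.01, 3.14, 3.14, 3.14].

## Interface

Orientations are given as a unit quaternion [w, x, y, z].
In Python, from station import robot, optics gives the robot as it stands.
- The arm moves only by the tool move_arm, never from a script. Its argument "targets" is a list of rows, each a list of 7 numbers: the turn, a rotation vector about the world's x, y, z scaled (see below), then the shift along the world's x, y, z scaled (see below), then the closure, from 0 (fully open) to 1 (shut). In form: [[wx, wy, wz, tx, ty, tz, claw], ...]. A call has 1 to 8 rows; each row shifts and turns the commanded pose from where the row before left it; what a row does not reach is not made up. The controller multiplies each number of a shift by 5 cm and each number of a turn by 0.12 rad. A row lasts 1/8 s, in which the tool goes at most 62.5 mm and 10.7 degrees, less where a joint would pass 70% of its speed; a pose out of reach is approached as far as the arm can. A call with a number of a shift or a turn outside -1 to 1 is refused whole. A call with a gripper value outside its range is refused whole. The fingers move at their own pace and stop on an object; "grip_force" is the grip in N (left out, the last holds). Time passes only in rows, so rows that do not move let the fingers close. It gives the time, the measured TCP pose, the force, the opening and the grip force at its end, in the units of the state.
- robot.sense(): the state, without advancing time (a new reading comes with each control period).
- optics.get_image(name): name is "side" or "top"; returns the picture (480x640x3 uint8, red, green, blue); there is no depth.
- optics.calibration(name): a dict with "intrinsics" (3x3 intrinsics, pixels), "distortion" ([k1, k2, p1, p2, k3] as OpenCV has them; the pictures are not rectified), "rvec" (rotation vector, rad) and "tvec" (3), from world to camera coordinates, as OpenCV has them. Camera axes: x right, y down, z forward; pixel columns grow to the right and rows downward; lengths in m; the calibration is good to about 2 mm. A picture is of the moment at which its call begins. calibration takes no time and is no camera call.
- robot.job_done(): hands the job in; it is judged then, once.
Trained networks look in the newest picture that a camera, given by its name, has taken for a name from the list of things; names that differ only in an ending like _2 or _b are one class to them, and where a whole thing is asked for, a point or a joint stands for the part that bears it (a point fixed in the world has none). Each returns a list of dicts, best first, with "p" (0 to 1); they miss things now and then, are a little off and sometimes report something else, mostly with a low value. They report only what shows in the picture. A call takes as long as a camera call.
- optics.find_in(camera, thing): "bbox" ([left, top, right, bottom] in pixels, round what is visible of it).
- optics.cut_out(camera, thing): "pixels" (480x640 bool, what is visible of it) and "bbox" ([left, top, right, bottom] in pixels, round what is visible of it).
- optics.pinpoint(camera, thing): "centre" ([column, row] in pixels: a listed point, or the origin of a listed thing).
The state is a dict: "time_s": time; "joint_positions": joint angles; "qvel": joint speeds; "joint_torque": joint torques, N m; "eef_pos": TCP position; "tcp_rot": TCP orientation; "wrist_force": force on the tool from outside, world axes, zero at the start; "wrist_torque": the same for the moment, N m; "grip_width": finger opening in m; "finger_force": force on a finger pad.
Only numpy, scipy, OpenCV 4.12 (cv2) and the standard library are available. Lean on these libraries where they do the work, as an engineer would, in place of code of your own. Each camera call takes 0.05 s, during which the arm holds its last target. There are 200 camera calls.

## Working session

There is one attempt and no reset: what is moved stays moved. The work goes in short steps, Python scripts to look and compute and a tool call to move; the robot and the scene stay as the last step left them, time stands still between calls to the robot, and variables do not carry over. Pictures are saved under pics/ and viewed, at most 10 in all, crops included, and the job is handed in when it is done.

Besides the shell and the picture viewer there is one more tool, called after "Call:" in YAML: its name, and indented under it one key for each argument. move_arm: Moves the arm, as the interface text tells. Its arguments: {"type":"object","properties":{"targets":{"type":"array"},"grip_force":{"type":"number"}},"required":["targets"]}

```bash
mkdir -p pics; cat > h.py <<'E'
import numpy as np, cv2
from station import robot, optics
def ray(cam,px):
    c=optics.calibration(cam);K=np.array(c["intrinsics"]);D=np.array(c["distortion"])
    R=cv2.Rodrigues(np.array(c["rvec"],float))[0];t=np.array(c["tvec"],float).ravel()
    u=cv2.undistortPoints(np.array([[px]],float),K,D).ravel()
    return -R.T@t, R.T@np.array([u[0],u[1],1])
def at(cam,px,z):
    o,d=ray(cam,px); return o+d*(z-o[2])/d[2]
def proj(cam,P):
    c=optics.calibration(cam)
    return cv2.projectPoints(np.array(P,float).reshape(-1,1,3),np.array(c["rvec"],float),np.array(c["tvec"],float),np.array(c["intrinsics"]),np.array(c["distortion"]))[0].reshape(-1,2)
E
python3 - <<'E'
from h import *
for c in("top","side"):
    im=optics.get_image(c); cv2.imwrite(f"pics/{c}0.png",im[:,:,::-1])
    for n,z in(("dial_top",.063),("hotplate",0),("kettle",.045),("mug",0),("salt",0),("spice",0),("green",0)):
        r=optics.pinpoint(c,n)
        print(c,n,[(np.round(q["centre"]),round(q["p"],2),np.round(at(c,q["centre"],z),3)) for q in r[:2]])
s=robot.sense();print(s["time_s"],s["eef_pos"],s["tcp_rot"],s["grip_width"])
E
```

```text
top dial_top [(array([360., 233.]), 0.58, array([0.547, 0.058, 0.063]))]
top hotplate [(array([359., 240.]), 0.74, array([0.538, 0.057, 0.   ])), (array([230., 300.]), 0.48, array([0.376, 0.424, 0.   ]))]
top kettle [(array([450., 209.]), 0.83, array([ 0.614, -0.195,  0.045]))]
top mug [(array([232., 299.]), 0.7, array([0.379, 0.417, 0.   ]))]
top salt [(array([252., 245.]), 0.7, array([0.531, 0.36 , 0.   ]))]
top spice [(array([231., 214.]), 0.81, array([0.62 , 0.421, 0.   ]))]
top green [(array([204., 246.]), 0.64, array([0.53, 0.5 , 0.  ]))]
side dial_top [(array([329., 270.]), 0.69, array([0.542, 0.052, 0.063])), (array([320., 209.]), 0.45, array([0.583, 0.307, 0.063]))]
side hotplate [(array([324., 291.]), 0.97, array([0.534, 0.055, 0.   ]))]
side kettle [(array([396., 349.]), 0.86, array([ 0.615, -0.195,  0.045]))]
side mug [(array([234., 214.]), 0.87, array([0.367, 0.427, 0.   ]))]
side salt [(array([293., 221.]), 0.9, array([0.522, 0.358, 0.   ])), (array([393., 351.]), 0.33, array([ 0.627, -0.159,  0.   ]))]
side spice [(array([320., 207.]), 0.92, array([0.613, 0.413, 0.   ]))]
side green [(array([278., 194.]), 0.94, array([0.509, 0.51 , 0.   ]))]
0.8 [0.24509022 0.54767119 0.22265515] [ 5.17322510e-06  2.08842612e-01  9.77949264e-01 -9.06653724e-07] 0.0877776125987234
```

View pics/top0.png

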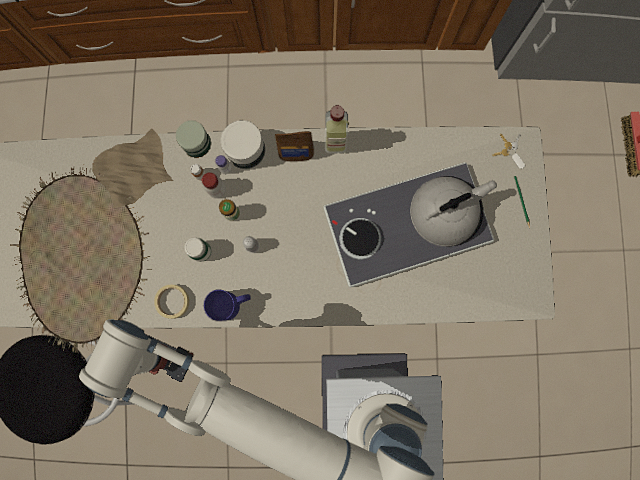

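View pics/side0.png

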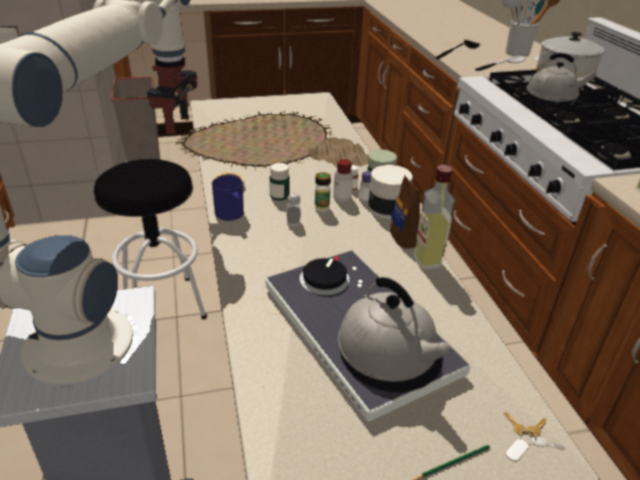

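Both views show the dial at about top (360,238) and side (325,273). Its white line points to the red bar at top (334,221), and the single dot is near (350,210). The kettle is at top (446,210). The hotplate is turned about 17°. I'll refine the dial centre from the dark disc's outline.

```bash
python3 - <<'E'
from h import *
for c in("top","side"):
    im=optics.get_image(c)
    r=optics.cut_out(c,"dial_top")
    if r:
        m=r[0]["pixels"]; print(c,r[0]["p"],r[0]["bbox"],m.sum())
        b=r[0]["bbox"]; ctr=[(b[0]+b[2])/2,(b[1]+b[3])/2]; print(np.round(at(c,ctr,.058),4))
for cx,cy in((.542,.055),(.536,.056)):
  yaw=np.deg2rad(16.7)
  a=np.linspace(0,2*np.pi,40)
  P=np.c_[cx+.05*np.cos(a),cy+.05*np.sin(a),0*a+.063]
  im=optics.get_image("top")[:,:,::-1].copy()
  big=cv2.resize(im[190:290,310:430],None,fx=6,fy=6,interpolation=cv2.INTER_CUBIC) if cx==.542 else big
  mk=[[cx+.082*np.cos(yaw+t),cy+.082*np.sin(yaw+t),.038] for t in np.deg2rad([0,40,-40])]
  col=(0,255,255) if cx==.542 else (255,0,255)
  for p in np.r_[proj("top",P),proj("top",mk)]:
    q=((p-[310,190]+.5)*6).astype(int); cv2.circle(big,tuple(map(int,q)),2,col,-1)
cv2.imwrite("pics/crop1.png",big)
E
```

```text
top 0.76 [342.9, 219.4, 379.7, 252.9] 1021
[0.5406 0.0548 0.058 ]
side 0.9 [302.2, 257.6, 346.5, 293.9] 1214
[0.5287 0.0393 0.058 ]
```

View pics/crop1.png

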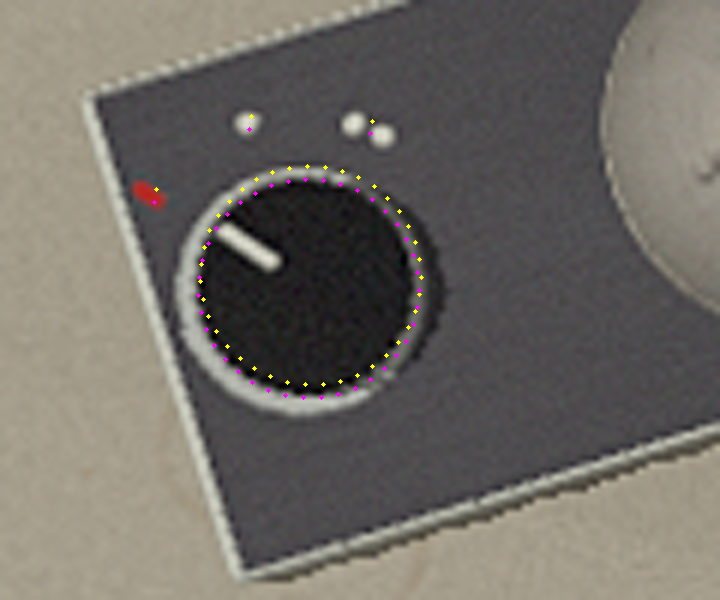

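The magenta circle matches the disc, and the projected marks fall on the real ones. That puts the dial axis at about (0.537, 0.056) with a yaw of about 17°. I'll approach with the fingers closed, to a point on the side of the dial away from the kettle.

Call:
move_arm:
  targets:
    - [0,0,-0.34,0.45,-0.78,0,1]
    - [0,0,-0.34,0.45,-0.78,0,1]
    - [0,0,-0.34,0.45,-0.78,0,1]
    - [0,0,-0.34,0.45,-0.78,0,1]
    - [0,0,-0.34,0.45,-0.78,0,1]
    - [0,0,-0.34,0.45,-0.78,0,1]
    - [0,0,-0.34,0.45,-0.78,0,1]
    - [0,0,-0.34,0.45,-0.78,0,1]
  grip_force: 20

```text
time_s: 2.1
eef_pos: [0.4257, 0.2343, 0.2228]
tcp_rot: [0.0, 0.366, 0.931, 0.0]
wrist_force: [-0.1, 0.3, 0.0]
grip_width: 0.0112
finger_force: 0.0
```

Call:
move_arm:
  targets:
    - [0,0,-0.34,0.45,-0.78,0,1]
    - [0,0,-0.34,0.45,-0.78,-0.5,1]
    - [0,0,-0.34,0.45,-0.78,-0.5,1]
    - [0,0,-0.34,0.45,-0.78,-0.6,1]
    - [0,0,0,0,0,-0.6,1]
    - [0,0,0,0,0,-0.3,1]
    - [0,0,0,0,0,0,1]

```text
time_s: 2.98
eef_pos: [0.5144, 0.08, 0.0968]
tcp_rot: [-0.001, 0.439, 0.898, -0.0]
wrist_force: [0.0, -0.4, 0.3]
grip_width: 0.0001
finger_force: 0.0
```

```bash
python3 - <<'E'
from h import *
im=optics.get_image("top")[:,:,::-1]; a=cv2.resize(im[180:300,290:440],None,fx=4,fy=4,interpolation=cv2.INTER_CUBIC)
cv2.imwrite("pics/t2.png",a)
im=optics.get_image("side")[:,:,::-1]; cv2.imwrite("pics/s2.png",cv2.resize(im[150:350,220:420],None,fx=3,fy=3,interpolation=cv2.INTER_CUBIC))
s=robot.sense();print(s["time_s"],s["eef_pos"],s["tcp_rot"],s["grip_width"],s["wrist_force"],s["joint_positions"])
E
```

```text
3.075 [0.51553576 0.08024704 0.09902699] [7.96365506e-04 4.39189966e-01 8.98393731e-01 4.94636364e-04] 0.00042059423331930793 [ 0.52238921 -0.27637536  0.11814652] [ 8.91911044e-02 -1.11107894e-01  1.65017267e+00  2.23480269e-05
  1.60065305e+00 -5.72210449e-01]
```

View pics/s2.png

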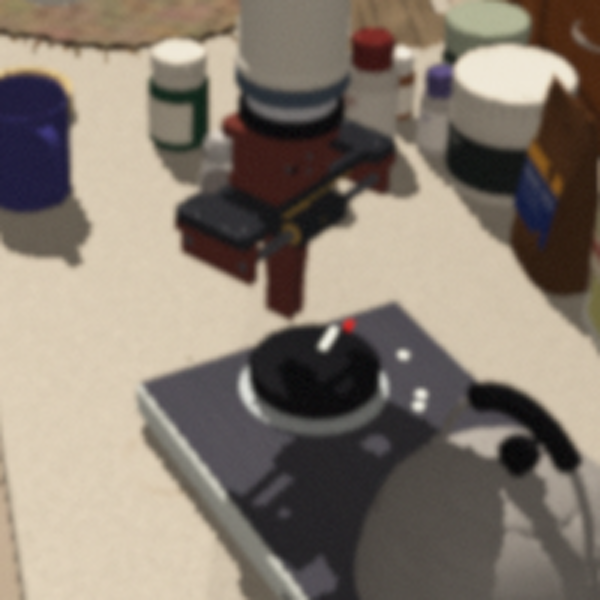

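The side view shows the closed fingertip (crop 285,312) above the dial, with the white line still at the red bar. It is 32 mm from the axis at about 131°. I'll press down gently.

Call:
move_arm:
  targets:
    - [0,0,0,0,0,-0.4,1]
    - [0,0,0,0,0,-0.2,1]
    - [0,0,0,0,0,-0.06,1]
    - [0,0,0,0,0,-0.06,1]
    - [0,0,0,0,0,0,1]

```text
time_s: 3.7
eef_pos: [0.5151, 0.08, 0.0624]
tcp_rot: [-0.0, 0.44, 0.898, 0.0]
wrist_force: [-3.4, 1.7, 3.9]
grip_width: 0.0003
finger_force: 2.3
```

Call:
move_arm:
  targets:
    - [0,0,0,0,0,-0.04,1]
    - [0,0,0,0,0,-0.04,1]
    - [0,0,0,0,0,0,1]

```text
time_s: 4.08
eef_pos: [0.5154, 0.0801, 0.0593]
tcp_rot: [0.0, 0.44, 0.898, 0.001]
wrist_force: [-4.9, 1.9, 8.4]
grip_width: 0.0004
finger_force: 4.5
```

Call:
move_arm:
  targets:
    - [0,0,-0.87,0.053,0.043,-0.01,1]
    - [0,0,-0.87,0.057,0.037,-0.01,1]
    - [0,0,-0.87,0.061,0.031,0,1]
    - [0,0,-0.87,0.063,0.024,0,1]

```text
time_s: 4.58
eef_pos: [0.5287, 0.0867, 0.0593]
tcp_rot: [0.002, 0.618, 0.786, 0.002]
wrist_force: [-0.8, 0.9, 9.7]
grip_width: 0.0004
finger_force: 4.5
```

```bash
python3 - <<'E'
from h import *
im=optics.get_image("side")[:,:,::-1]; cv2.imwrite("pics/s3.png",cv2.resize(im[220:320,270:400],None,fx=5,fy=5,interpolation=cv2.INTER_CUBIC))
s=robot.sense();print(s["time_s"],s["eef_pos"],s["wrist_force"],s["wrist_torque"])
E
```

```text
4.625 [0.52925926 0.08674754 0.05938474] [0.61230381 1.79030482 8.84084559] [ 0.09236396 -0.02923042 -0.03464489]
```

View pics/s3.png

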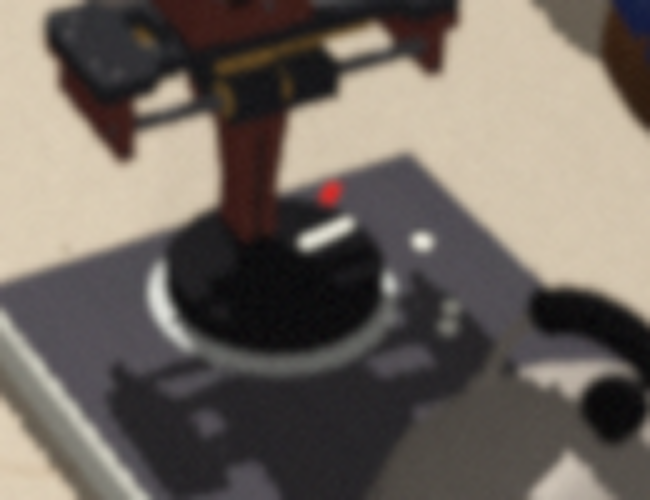

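The dial is following. The white line (crop 325,233) has left the red bar (330,193) and is past halfway to the single dot (422,241). I'll finish the arc, then lift straight off.

Call:
move_arm:
  targets:
    - [0,0,-0.87,0.066,0.018,0,1]
    - [0,0,-0.87,0.067,0.011,0,1]
    - [0,0,-0.6,0.047,0.004,0,1]
    - [0,0,0,0,0,0,1]

```text
time_s: 5.12
eef_pos: [0.5371, 0.0874, 0.0589]
tcp_rot: [0.002, 0.721, 0.693, 0.001]
wrist_force: [-3.0, -2.1, 8.5]
grip_width: 0.0006
finger_force: 4.7
```

```bash
python3 - <<'E'
from h import *
im=optics.get_image("side")[:,:,::-1]; cv2.imwrite("pics/s4.png",cv2.resize(im[220:320,270:400],None,fx=5,fy=5,interpolation=cv2.INTER_CUBIC))
s=robot.sense();print(s["time_s"],s["eef_pos"],s["wrist_force"],s["wrist_torque"])
E
```

```text
5.175 [0.53703503 0.0874291  0.05893476] [-2.91749031 -1.49165566  9.66867393] [-0.45385807  0.65613265 -0.10058015]
```

View pics/s4.png

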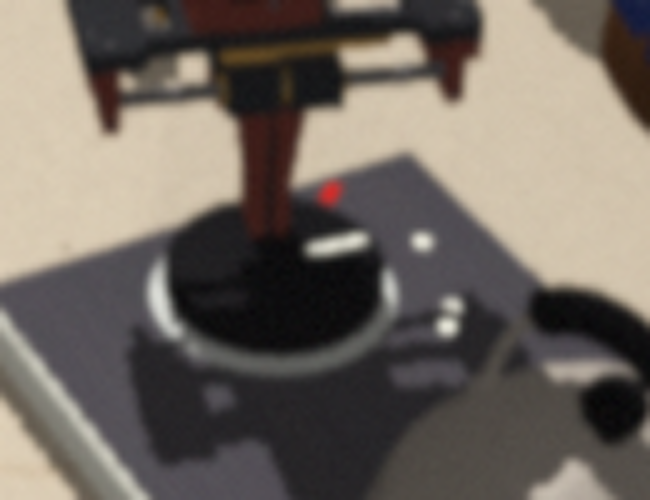

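The line (crop 305,248 to 368,238) now points almost at the single dot (422,241), well past the tipping point. I'll lift straight up and move the hand back so the dial settles into its detent.

Call:
move_arm:
  targets:
    - [0,0,0,0,0,0.1,1]
    - [0,0,0,0,0,0.3,1]
    - [0,0,0,0,0,0.7,1]
    - [0,0,0,0,0,0.9,1]
    - [0,0,0,0,0,0.9,1]
    - [0,0,0,-0.5,0.7,0.3,1]
    - [0,0,0,-0.6,0.8,0,1]
    - [0,0,0,-0.6,0.7,0,1]

```text
time_s: 6.18
eef_pos: [0.4502, 0.1992, 0.2176]
tcp_rot: [0.0, 0.721, 0.693, 0.001]
wrist_force: [0.4, -0.1, 0.2]
grip_width: 0.0005
finger_force: 0.0
```

Call:
move_arm:
  targets:
    - [0,0,0,-0.3,0.3,0,1]
    - [0,0,0,0,0,0,1]
    - [0,0,0,0,0,0,1]
    - [0,0,0,0,0,0,1]

```text
time_s: 6.68
eef_pos: [0.4364, 0.2123, 0.2165]
tcp_rot: [0.0, 0.721, 0.693, -0.0]
wrist_force: [0.3, 0.2, -0.0]
grip_width: 0.0002
finger_force: 0.0
```

```bash
python3 - <<'E'
from h import *
t=optics.get_image("top")[:,:,::-1]; s=optics.get_image("side")[:,:,::-1]
a=cv2.resize(t[190:290,310:410],(400,400),interpolation=cv2.INTER_CUBIC);b=cv2.resize(s[230:330,275:375],(400,400),interpolation=cv2.INTER_CUBIC)
cv2.imwrite("pics/f5.png",np.hstack([a,b]))
for n,z in(("kettle",.045),("mug",0),("salt",0),("spice",0),("green",0)):
    optics_r=optics.pinpoint("side",n); print(n,[np.round(at("side",q["centre"],z),3) for q in optics_r[:1]])
q=robot.sense();print(q["time_s"],q["eef_pos"],q["wrist_force"])
# line tip direction on the dial top
g=t[:,:,::-1].astype(int).min(2); c=np.array([.537,.056])
pts=[]
for r in range(215,262):
    for k in range(335,390):
        p=at("top",(k,r),.063)[:2]-c
        if g[r,k]>140 and np.hypot(*p)<.042: pts.append(p)
pts=np.array(pts); m=pts.mean(0); print(len(pts),m,"line deg",np.degrees(np.arctan2(m[1],m[0])),"expect 17 low, 57 off, -23 high")
E
```

```text
kettle [array([ 0.611, -0.201,  0.045])]
mug [array([0.365, 0.424, 0.   ])]
salt [array([0.523, 0.358, 0.   ])]
spice [array([0.612, 0.42 , 0.   ])]
green [array([0.509, 0.511, 0.   ])]
7.025 [0.4359611  0.21287558 0.21656137] [ 0.49750186  0.24852592 -0.24599215]
19 [0.02868105 0.00918489] line deg 17.757273910619553 expect 17 low, 57 off, -23 high
```

View pics/f5.png

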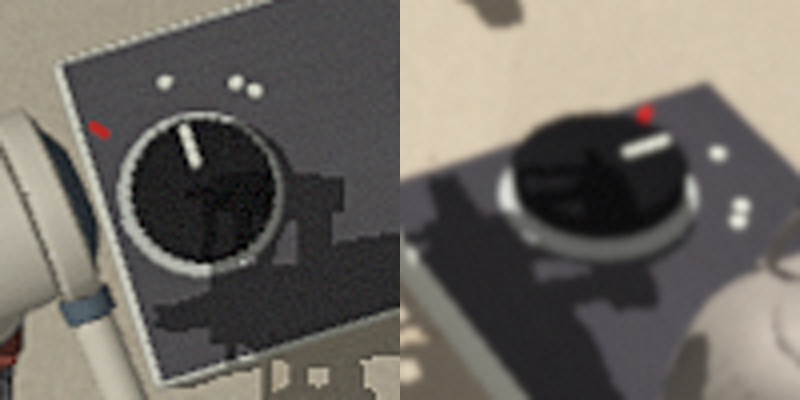

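The white line (left crop 190,145) points at the single dot (165,82). It measures 17.8° against an expected 17°, the bystanders haven't moved, and the hand is clear.

```bash
python3 -c "
from station import robot
print(robot.job_done())"
```

```text
the job is handed in; nothing more can be done
None
```

The dial is in the low detent with its white line at the single dot, the kettle and bystanders are where they stood to within measurement error, the hand is clear, and the job is handed in (no verdict was returned).

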